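# Tighten the die clamp's wing screw with fingertip strokes

## Task

Clamp the round die in the green press: with the fingertips, gently push the wings of the brass wing screw round clockwise (seen from above), stroke after stroke, until the screw stops fully home. Only push - do not pinch a wing between the fingers - and leave the conning tower, the lifeboat and the rivet roller where they are.

Things in the scene. Friction and masses are not known exactly. Their poses are not given: they have to be found in the camera images.
- press: Green hand press, fixed. Origin: centre of the underside of its base (x 240, y 220, 28 mm high). Column at x -85..0, y -85..-17 mm; head on it x -85..120, same y, 165-220 mm high. The upright screw axis is at x -40, y +45: the column's flat face is 62 mm from it, so a gripper has room on the +y half around the screw, not on the column's side.
- lever_ball (a point): Centre of the black ball (34 mm wide) on the press's fixed steel hand lever, the highest point of the press; the lever runs from it down to the head on the press's -y side.
- die_top (a point): Centre of the top of the round steel die (76 mm wide, top 50 mm above the desk), under the ram. A flat steel clamp strap (24 mm wide, 8 mm thick) runs from just behind the screw to this die, below the wings; the strap's top is 64 mm above the desk at joint value 0 and 58 mm when home.
- wing_screw (a joint): Angle the screw has been turned clockwise seen from above: 0 = slack, 6.28 rad (one turn) = the stop, fully home. Starts between 0 and 1.8. A drag of about 0.04 N m (2 N at a wing) keeps it wherever it is left; at the stop it resists firmly with a little give. Screw and strap sink 6 mm over the whole turn.
- wings: The two wings of the screw, one brass, one painted red, in one flat upright plane through the axis, with rounded ends: 64 mm from tip to tip, 7 mm thick, 24 mm high. Origin on the screw axis at the lower edge of the wings (70 mm above the desk at joint value 0, 64 mm when home); x points to the red wing, z up. Below: a round collar 22 mm wide, 6 mm high.
- wing_red (a point): Middle of the outer end of the red wing: 32 mm from the screw axis, half-way up the wing (12 mm above its lower edge).
- wing_plain (a point): The same point of the plain brass wing opposite.
- conning_tower: Loose grey plastic submarine conning tower, 70 x 56 (over its fins) x 76 mm high, standing on the desk beyond the base's +y edge. Origin: centre of its underside. Leave alone.
- lifeboat: Loose white plastic lifeboat, 90 x 30 x 25 mm, on the desk beyond the base's +y edge. Origin: centre of its underside. Leave alone.
- rivet_roller: Loose rivet roller: dark wooden handle, brass fork and wheel, 115 x 14 x 16 mm, lying on the desk beyond the base's +y edge. Origin: its underside near the middle. Leave alone.

How it is judged:
By the outcome, as a careful person would: the job done as asked, in the order asked, and still so for the second after the job is handed in, with the robot touching nothing.
It also fails if it takes over 51 s, if anything falls off the work surface, if the arm or the gripper's body presses on something with over 40 N, if the wrist force passes 120 N, or if a joint passes its speed limit or range.

## Robot

A 6-joint arm with a two-finger parallel gripper is mounted at the origin on the work surface. World frame = base frame: x ahead of the robot, y to its left, z up, the work surface at z = 0. Lengths are in mm, angles in rad, forces in N, time in s.
With the tool pointing down it reaches from about 300 to 775 mm from the base axis. Payload 14.6 kg.
Tool frame: the origin (TCP) lies on the centre line of the jaws, within the pads' length; the fingertips stand 19 mm ahead of it and the grasp point (between the pads) is the TCP (bot.tip_reach is the distance from the TCP to the fingertips, in mm); y points along the fingers, x is the direction in which the jaws open and shut, and the axes are right-handed (so a half turn about y gives the same grasp; the last joint's range is limited). The gripper opens to 85 mm and grips with 20 to 120 N. Pads are 22 mm wide; open, the fingers measure 114 mm over their backs; the gripper's body (76 mm by 85 mm) begins 54 mm behind the grasp point. The pads swing forward as they close: fully open they stand 13 mm farther back than shut.
Start: joints at [-0.067, 0.3, 1.521, -0, 1.321, -0.067], TCP at [549.991, -0.002, 250.281] pointing down, gripper open.
Joint ranges: [-3.03, 3.03], [-0.79, 2.21], [0.23, 2.52], [-1.04, 4.18], [0, 3.07], [-2.55, 2.55]. Speed limits (rad/s): [2.22, 2.22, 2.57, 3.14, 3.14, 3.14].

## Interface

Orientations are given as a unit quaternion [w, x, y, z].
In Python, from rig import bot gives the robot as it stands. Calls block until the motion is done:
- bot.move_to(position, orientation): joint-space move of the TCP to a pose.
- bot.servo_line(position, attitude=None, speed=150, until_force=None): straight line of the TCP; attitude=None keeps the orientation; speed is the mean speed in mm/s. With until_force (N) it stops when the force on the tool has changed by that much, and returns True; else False.
- bot.move_joints(angles): joint-space move.
- bot.move_gripper(opening, grip_force=None): finger opening in mm; grip_force is the grip in N (None keeps the last); returns when the fingers have stopped.
- bot.dwell(seconds).
- bot.ik(position, orientation): joint angles nearest the present ones, or None.
- bot.read_state(): the state.
- bot.read_camera(name): name is "scene" or "side" or "wrist"; returns a dict with "image" (384x512x3 uint8, blue, green, red), "depth" (384x512 float32, mm along the optical axis (not along the pixel's ray), 0 where there is no reading), "fovy" (degrees; the focal length in pixels is half the picture's height over the tangent of half this angle, whatever the lens; pixels are square), "cx", "cy" (the principal point, pixels), "k1" (the pictures are not rectified: a ray, as slopes to the right and down, at radius r is drawn at 1 + k1 r^2 times it, then the intrinsics apply), "eye" and "attitude" of the camera in the world; the wrist camera has in their place "mount" (4x4, takes a point from camera to tool coordinates, whose origin is the TCP and whose axes are the tool frame's). Camera axes: x right, y down, z forward; pixel columns grow to the right and rows downward; lengths in mm; the calibration is good to about 2 mm. A picture is of the moment at which its call begins: read the wrist's pose just before it.
A pose or a line that the arm cannot do raises bot.MotionError and nothing moves.
- bot.finish_job(): hands the job in, once; it reports no verdict.
The state is a dict: "clock": time; "joint_positions": joint angles; "qvel": joint speeds; "effort": joint torques, N m; "ee_pos": TCP position; "tool_rot": TCP orientation; "ft_force": force on the tool from outside, world axes, zero at the start; "moment": the same for the moment, N m; "grip_width": finger opening in mm.
Only numpy, scipy, OpenCV 4.12 (cv2) and the standard library are available. Lean on these libraries where they do the work, as an engineer would, in place of code of your own. Each camera call takes 0.05 s, during which the arm holds its last target.

## Working session

There is one attempt and no reset: what is moved stays moved. The work goes in short steps, each a Python script; the robot and the scene stay as the last script left them, time stands still between calls to the robot, and variables do not carry over. Pictures are saved under pics/ and viewed, and the job is handed in when it is done.

```bash
ls; mkdir -p pics
cat > h.py <<'E'
import numpy as np, cv2
from rig import bot
from scipy.spatial.transform import Rotation as R
def rot(q): return R.from_quat([q[1],q[2],q[3],q[0]]).as_matrix()
def quat(M):
    q=R.from_matrix(M).as_quat(); return [q[3],q[0],q[1],q[2]]
def K(c):
    h=c["image"].shape[0]; f=h/2/np.tan(np.radians(c["fovy"])/2); return f
def slopes(c,uv):
    f=K(c); d=(np.atleast_2d(uv).astype(float)-[c["cx"],c["cy"]])/f
    s=d.copy()
    for _ in range(20): s=d/(1+c["k1"]*(s**2).sum(1,keepdims=True))
    return s
def ext(c,st=None):
    if "mount" in c:
        T=np.array(c["mount"]); Rt=rot(st["tool_rot"])
        return Rt@T[:3,:3], Rt@T[:3,3]+np.array(st["ee_pos"])
    a=np.array(c["attitude"]); A=rot(a) if a.shape==(4,) else a
    return A,np.array(c["eye"])
def ray(c,uv,st=None):
    A,e=ext(c,st); s=slopes(c,uv); d=np.c_[s,np.ones(len(s))]@A.T; return e,d
def onplane(c,uv,z,st=None):
    e,d=ray(c,uv,st); return e+d*((z-e[2])/d[:,2:3])
def withdepth(c,uv,st=None):
    e,d=ray(c,uv,st); uv=np.atleast_2d(uv).astype(int); return e+d*c["depth"][uv[:,1],uv[:,0]][:,None]
def proj(c,P,st=None):
    A,e=ext(c,st); p=(np.atleast_2d(P)-e)@A; s=p[:,:2]/p[:,2:]; s=s*(1+c["k1"]*(s**2).sum(1,keepdims=True)); return s*K(c)+[c["cx"],c["cy"]]
def cloud(c,st=None):
    h,w=c["depth"].shape; u,v=np.meshgrid(np.arange(w),np.arange(h)); uv=np.c_[u.ravel(),v.ravel()]
    e,d=ray(c,uv,st); return (e+d*c["depth"].ravel()[:,None]).reshape(h,w,3)
E
python3 - <<'E'
from h import *
import pickle
for n in ["scene","side","wrist"]:
    st=bot.read_state(); c=bot.read_camera(n); cv2.imwrite(f"pics/{n}0.png",c["image"]); pickle.dump((st,c),open(n+"0.pkl","wb"))
    print({k:v for k,v in c.items() if k not in("image","depth")})
print(st, bot.tip_reach)
E
```

```text
pics
{'fovy': 56.5895408522271, 'cx': 252.53650227370306, 'cy': 195.56412972846243, 'k1': -0.10587239532018658, 'eye': array([878.45451549, 462.90075023, 775.58093417]), 'attitude': array([-0.10915093,  0.25084226,  0.88985786, -0.36512631])}
{'fovy': 43.06993351432758, 'cx': 260.3311293854362, 'cy': 185.89762487424187, 'k1': -0.10908037911959954, 'eye': array([194.38369688, 781.76866401, 695.61143175]), 'attitude': array([ 0.11802113, -0.19936118,  0.83830336, -0.49353176])}
{'fovy': 66.07117432179732, 'cx': 254.235809934962, 'cy': 187.4529794649258, 'k1': -0.01476145960598716, 'mount': array([[ 9.99999741e-01,  6.34664706e-04,  3.40389191e-04,
        -1.90134629e-01],
       [-1.62224899e-04, -2.61988528e-01,  9.65070974e-01,
        -1.24314638e+02],
       [ 7.01674549e-04, -9.65070779e-01, -2.61988357e-01,
         6.68119855e+01],
       [ 0.00000000e+00,  0.00000000e+00,  0.00000000e+00,
         1.00000000e+00]])}
{'clock': 0.1, 'joint_positions': array([-6.66159418e-02,  3.00422353e-01,  1.52150399e+00, -4.62099387e-05,
        1.32070486e+00, -6.66518562e-02]), 'qvel': array([ 1.51035015e-03, -1.95151297e-03, -1.84369087e-03,  1.21566500e-03,
        9.75251823e-04,  8.73086161e-06]), 'effort': array([ 5.41233840e-04, -5.44380498e+01, -3.62372375e+01, -1.11349805e-04,
        3.02289474e-03, -1.80062301e-05]), 'ee_pos': array([ 5.49814513e+02, -9.45876005e-03,  2.49780656e+02]), 'tool_rot': array([ 7.07115342e-01, -7.07098029e-01,  3.50675054e-04,  3.84173680e-04]), 'ft_force': array([-0.22742068,  0.06658125, -0.1891172 ]), 'moment': array([ 0.02560493, -0.01340184, -0.03476837]), 'grip_width': 85.20229089751606} 19.0
```

View pics/scene0.png

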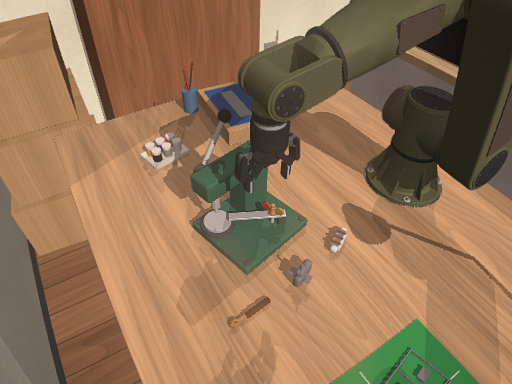

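View pics/side0.png

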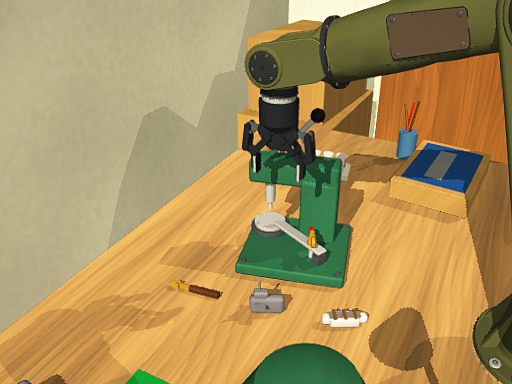

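View pics/wrist0.png

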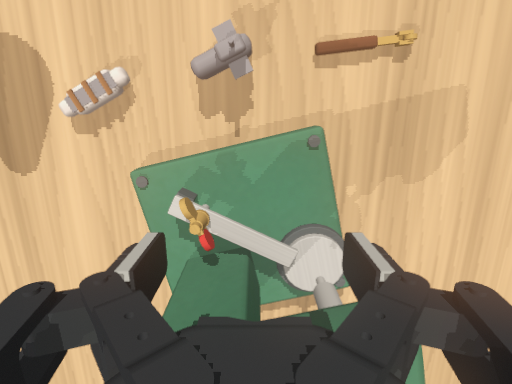

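The wrist view shows the press clearly. The wings are at about (197,220), red end (206,240) towards the column and brass end (187,207), with the strap running to the die at (312,258). The base's +y edge runs (135,172)–(322,127). The lifeboat, conning tower and roller lie beyond that edge.

Run:
```python
from h import *
import pickle
st,c=pickle.load(open("wrist0.pkl","rb"))
im=c["image"]; P=cloud(c,st)
cv2.imwrite("pics/wz0.png",cv2.resize(im[140:340,110:400],None,fx=2.7,fy=2.7,interpolation=cv2.INTER_CUBIC))
hsv=cv2.cvtColor(im,cv2.COLOR_BGR2HSV)
def blob(m):
    n,l,s,ct=cv2.connectedComponentsWithStats(m.astype(np.uint8)); k=1+np.argmax(s[1:,4]); return l==k
# base top plane
g=(hsv[...,0]>55)&(hsv[...,0]<90)&(hsv[...,1]>90)&(np.abs(P[...,2]-28)<5)
g=blob(g); pts=P[g]; print("base z",np.median(pts[:,2]))
ct,_=cv2.findContours(g.astype(np.uint8),0,2); cc=max(ct,key=cv2.contourArea)[:,0]
w=onplane(c,cc,28,st)[:,:2]; print(cv2.minAreaRect(w.astype(np.float32)))
reg=np.zeros(g.shape,bool); reg[170:270,160:240]=1
red=blob(reg&((hsv[...,0]<6)|(hsv[...,0]>174))&(hsv[...,1]>150))
br=blob(reg&(hsv[...,0]>12)&(hsv[...,0]<28)&(hsv[...,1]>120)&(P[...,2]>60))
for n,m in(("red",red),("brass",br)):
    q=P[m]; print(n,m.sum(),q.min(0),q.max(0),np.median(q,0))
    t=q[q[:,2]>q[:,2].max()-5]; print(" top",t.mean(0),t.min(0),t.max(0))
gr=blob((hsv[...,1]<40)&(hsv[...,2]>120)&(np.abs(P[...,2]-50)<4)); q=P[gr]; print("die",q.mean(0),cv2.minEnclosingCircle(q[:,:2].astype(np.float32)))
st_=blob((hsv[...,1]<60)&(P[...,2]>57)&(P[...,2]<70)&reg); print("strap",np.median(P[st_],0))
for nm,uv in [("boat",(95,93)),("tower",(225,52)),("roller",(360,43))]: print(nm,withdepth(c,uv,st))
# columns face: points z>70,<160 green
h=(hsv[...,0]>55)&(hsv[...,0]<90)&(P[...,2]>60)&(P[...,2]<230)&(P[...,1]>-50)
print("tall", P[h].min(0),P[h].max(0))
for n in("scene","side"):
    s2,c2=pickle.load(open(n+"0.pkl","rb")); P2=cloud(c2)
    hs=cv2.cvtColor(c2["image"],cv2.COLOR_BGR2HSV)
    d=np.linalg.norm(P2[...,:2]-P[red].mean(0)[:2],axis=-1)<80
    r2=blob(d&((hs[...,0]<6)|(hs[...,0]>174))&(hs[...,1]>150)&(P2[...,2]>60)); q=P2[r2];print(n,"red",len(q),q.min(0),q.max(0),q.mean(0))
```

```text
Traceback (most recent call last):
ValueError: attempt to get argmax of an empty sequence
```

View pics/wz0.png

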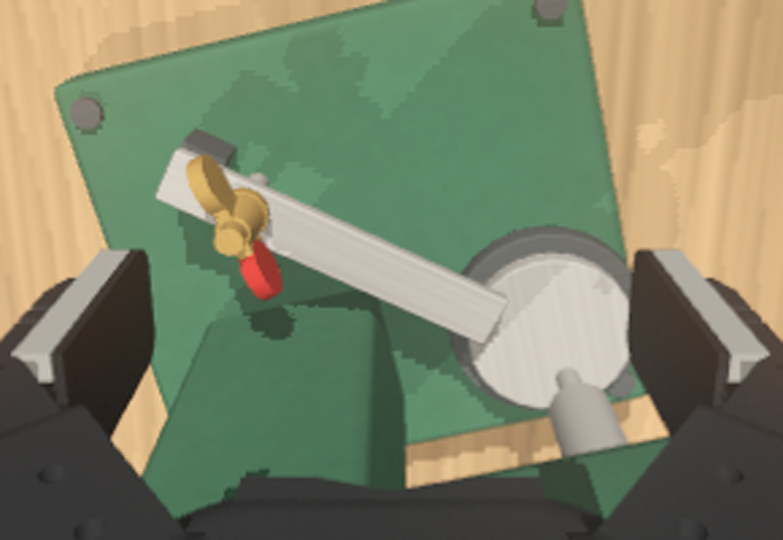

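Run:
```python
from h import *
import pickle
st,c=pickle.load(open("wrist0.pkl","rb")); im=c["image"]
hsv=cv2.cvtColor(im,cv2.COLOR_BGR2HSV)
for uv in [(450,100),(250,170),(250,200),(310,250),(260,235),(187,207),(206,240),(150,20)]: print(uv,withdepth(c,uv,st),c["depth"][uv[1],uv[0]],hsv[uv[1],uv[0]])
print(ext(c,st))
```

```text
(450, 100) [[ 7.89046070e+02  7.63614038e+01 -1.88443159e-01]] 358.55396 [ 17  99 219]
(250, 170) [[544.44869496  -5.37257907  28.75863461]] 352.18823 [ 68  83 148]
(250, 200) [[544.34423994 -42.71875475  29.28884075]] 361.46 [ 68  85 138]
(310, 250) [[617.0727812  -99.68452714  49.45881588]] 356.87015 [ 19  19 213]
(260, 235) [[556.14513013 -73.44125008  64.03670613]] 335.96616 [ 18  21 208]
(187, 207) [[481.45840387 -30.65685307  90.91039837]] 298.87152 [ 18 137 140]
(206, 240) [[499.54403197 -66.06749535  92.96866176]] 306.14972 [  2 178 204]
(150, 20) [[430.46783741 163.3990389    1.35833334]] 334.49353 [ 17  95 232]
(array([[ 9.99999335e-01,  9.52638796e-04, -6.50136909e-04],
       [ 7.49057495e-04, -9.65077156e-01, -2.61964734e-01],
       [-8.76990048e-04,  2.61964073e-01, -9.65077228e-01]]), array([549.75040565,  66.79947686, 374.09706203]))
```

```bash
cat > det.py <<'E'
from h import *
def blob(m):
    n,l,s,ct=cv2.connectedComponentsWithStats(m.astype(np.uint8))
    if n<2: return np.zeros(m.shape,bool)
    k=1+np.argmax(s[1:,4]); return l==k
def masks(c,P,near,rad=50):
    hsv=cv2.cvtColor(c["image"],cv2.COLOR_BGR2HSV)
    reg=(np.linalg.norm(P[...,:2]-near,axis=-1)<rad)&(P[...,2]>60)&(P[...,2]<115)
    red=blob(reg&((hsv[...,0]<7)|(hsv[...,0]>173))&(hsv[...,1]>130))
    br=reg&(hsv[...,0]>12)&(hsv[...,0]<28)&(hsv[...,1]>90)
    return red,blob(br)
E
python3 - <<'E'
from det import *
import pickle
st,c=pickle.load(open("wrist0.pkl","rb"))
im=c["image"]; P=cloud(c,st); hsv=cv2.cvtColor(im,cv2.COLOR_BGR2HSV)
g=blob((hsv[...,0]>55)&(hsv[...,0]<90)&(hsv[...,1]>50)&(np.abs(P[...,2]-28)<5)); print("base z",np.median(P[g][:,2]))
hull=(np.abs(P[...,2]-28)<6)|((P[...,2]>40)&(P[...,1]<40)); 
ct,_=cv2.findContours(g.astype(np.uint8),0,2); cc=max(ct,key=cv2.contourArea)[:,0]
w=onplane(c,cc,28,st)[:,:2].astype(np.float32)
# edges: top edge between corners
for a,b in [((145,170),(310,130)),((325,140),(336,205)),((139,186),(157,250))]:
    a=np.array(a,float);b=np.array(b,float);d=(b-a)/np.linalg.norm(b-a); n=np.array([-d[1],d[0]])
    t=(cc-a)@d; o=np.abs((cc-a)@n); k=(t>0)&(t<np.linalg.norm(b-a))&(o<6)
    l=cv2.fitLine(w[k],cv2.DIST_HUBER,0,.01,.01).ravel(); print("edge",k.sum(),l,np.degrees(np.arctan2(l[1],l[0])))
red,br=masks(c,P,np.array([488,-45]))
for n,m in(("red",red),("brass",br)):
    q=P[m]; print(n,m.sum(),q.min(0),q.max(0)); t=q[q[:,2]>88]; print(" top",len(t),t.mean(0),t.min(0),t.max(0))
q=P[(np.abs(P[...,2]-50)<3)&(hsv[...,1]<40)&(P[...,0]>540)&(P[...,1]<-20)]; print("die",q.mean(0),cv2.minEnclosingCircle(q[:,:2].astype(np.float32)))
s=(hsv[...,1]<60)&(P[...,2]>56)&(P[...,2]<70)&(P[...,0]>450)&(P[...,0]<600)&(P[...,1]<0); s=blob(s); q=P[s]; print("strap z",np.median(q[:,2]),cv2.fitLine(q[:,:2].astype(np.float32),2,0,.01,.01).ravel())
for nm,uv in [("boat",(95,93)),("tower",(225,52)),("roller",(360,43))]: print(nm,withdepth(c,uv,st))
for n in("scene","side"):
    s2,c2=pickle.load(open(n+"0.pkl","rb")); P2=cloud(c2)
    r2,b2=masks(c2,P2,np.array([488,-45]))
    for m in (r2,b2):
      if m.any(): q=P2[m];print(n,len(q),q.min(0),q.max(0),q.mean(0))
    for z in (165,220):
        k=(np.abs(P2[...,2]-z)<3)&(cv2.cvtColor(c2["image"],cv2.COLOR_BGR2HSV)[...,0]>55)&(np.linalg.norm(P2[...,:2]-[540,-100],axis=-1)<150); 
        if k.any(): print(n,z,k.sum(),cv2.minAreaRect(P2[k][:,:2].astype(np.float32)))
E
```

```text
base z 28.67368023575358
edge 94 [9.7246188e-01 2.3306194e-01 5.1580505e+02 2.0303120e+01] 13.4774065
edge 22 [ 2.3952672e-01 -9.7088975e-01  6.3915613e+02 -5.8620329e+00] -76.14139
edge 31 [ 2.2672062e-01 -9.7395986e-01  4.1077969e+02 -5.3593349e+01] -76.89592
red 212 [491.902995   -79.46172035  73.62767229] [505.36727485 -58.98689883  94.73805135]
 top 133 [498.40144293 -69.47025669  91.90111016] [491.902995   -79.46172035  88.10135207] [504.80446285 -61.26587037  94.73805135]
brass 621 [472.16629245 -62.30776875  65.40300535] [498.94645524 -23.29074767  98.13443324]
 top 323 [485.28870375 -43.37070492  92.48116734] [473.36070865 -62.30776875  88.00476789] [496.04708006 -23.99630907  98.13443324]
die [ 623.69530967 -115.1729079    50.71419678] ((622.5346069335938, -117.82423400878906), 38.03606033325195)
strap z 63.95763191190201 [ 8.8371515e-01 -4.6802512e-01  5.4389258e+02 -7.7316193e+01]
boat [[368.38832497  82.88010301  24.06292056]]
tower [[520.11640128 120.54878104  53.78862923]]
roller [[668.20230978 137.08965346  13.11828916]]
scene 44 [493.38019833 -77.05728456  71.6525791
[... 239 characters left out ...]
74951171875, -119.1297607421875), (21.71685791015625, 0.866469144821167), 17.71050262451172)
scene 220 490 ((572.6194458007812, -128.3173828125), (188.10035705566406, 60.37164306640625), 13.528860092163086)
side 11 [495.00113153 -78.74865771  79.53523994] [506.90666599 -63.94827056  95.00834703] [499.60231294 -68.9167559   90.49653417]
side 125 [473.47910477 -72.54497364  63.0800792 ] [504.23230155 -21.94683872  97.66316475] [485.90780118 -41.61729175  82.30727705]
side 165 104 ((541.3573608398438, -104.47441101074219), (165.62608337402344, 9.543344497680664), 14.03688907623291)
side 220 763 ((564.2489013671875, -128.49656677246094), (198.9508514404297, 67.78923034667969), 9.515096664428711)
```

```bash
cat > push.py <<'E'
from det import *
TH=np.radians(13.5); U=np.array([np.cos(TH),np.sin(TH)]); V=np.array([-U[1],U[0]])
AX=np.array([489.,-51.5])
Q=quat(np.array([[U[0],0,V[0]],[U[1],0,V[1]],[0,-1.,0]]))
A,B=14.5,11.
def w(p,z): p=AX+p[0]*U+p[1]*V; return [p[0],p[1],z]
def centre(phi,r=24):
    """finger-block centre (press axes, from screw axis) touching the trailing face of a wing at phi deg"""
    f=np.radians(phi); rad=np.array([np.cos(f),np.sin(f)]); n=np.array([np.sin(f),-np.cos(f)])
    v=np.array([A,B])*np.clip(n/0.4,-1,1)
    return r*rad-3.5*n-v
E
python3 - <<'E'
from push import *
for phi in (170,130,90,40,0,-30):
    print(phi,centre(phi),bot.ik(w(centre(phi),95),Q) is not None)
bot.move_gripper(0)
print(bot.read_state()["clock"])
bot.move_to(w(centre(135),150),Q)
s=bot.read_state(); print(s["clock"],s["ee_pos"],s["grip_width"],s["ft_force"])
import pickle
for n in("wrist","side","scene"):
    st=bot.read_state(); c=bot.read_camera(n); pickle.dump((st,c),open(n+"1.pkl","wb")); cv2.imwrite(f"pics/{n}1.png",c["image"])
    if n!="wrist":
        P=cloud(c); hsv=cv2.cvtColor(c["image"],cv2.COLOR_BGR2HSV)
        k=(np.linalg.norm(P[...,:2]-st["ee_pos"][:2],axis=-1)<35)&(P[...,2]>105)&(P[...,2]<200)
        print(n,k.sum(),P[k][:,2].min() if k.any() else "", np.percentile(P[k],[2,98],axis=0) if k.any() else "")
        lo=P[k&(P[...,2]<P[k][:,2].min()+15)] if k.any() else None
        if lo is not None:
            d=lo[:,:2]-st["ee_pos"][:2]; print(" tip u",(d@U).min(),(d@U).max()," v",(d@V).min(),(d@V).max())
E
python3 -c "
import cv2
a=cv2.imread('pics/side1.png')[110:280,220:370];b=cv2.imread('pics/scene1.png')[110:280,180:330]
cv2.imwrite('pics/c1.png',cv2.resize(cv2.hconcat([a,b]),None,fx=2.6,fy=2.6,interpolation=cv2.INTER_CUBIC))"
```

```text
170 [-30.53790113 -10.27927087] True
130 [-32.60805818   5.13531   ] True
90 [-18.  24.] True
40 [ 1.63531    29.10805818] True
0 [24.  14.5] True
-30 [37.03460969  2.03108891] True
0.9167
1.5667 [456.41175893 -56.04094598 151.19648427] 0.23383610911836683 [ 1.02283725 -0.49845025  0.14606621]
side 513 136.0019351154956 [[424.94149681 -69.61448284 139.4425801 ]
 [487.25822368 -36.64308355 198.15703702]]
 tip u -12.00645260881415 13.107444618295904  v 3.1614141340965976 14.17960332599118
scene 217 133.81425482487452 [[425.82887633 -61.12123408 137.13808291]
 [482.46106812 -35.96514734 199.12745856]]
 tip u -13.025187569358492 14.33658776750003  v -5.162073053802197 12.73575105213653
```

View pics/c1.png

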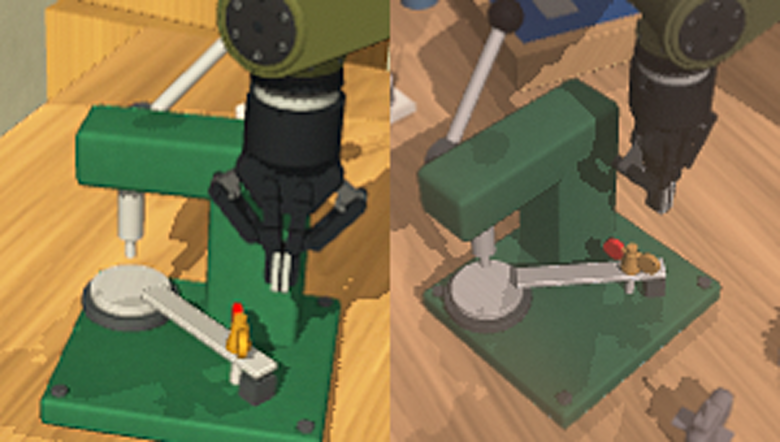

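View pics/wrist1.png

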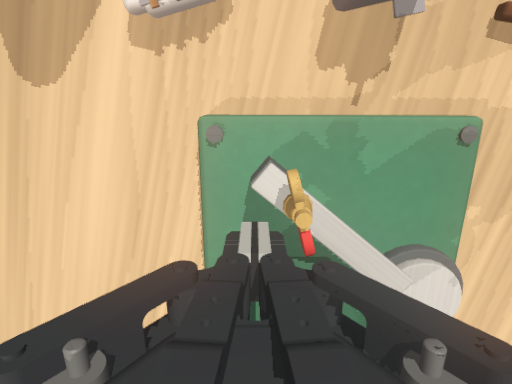

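The closed fingertips sit about 18 mm below the TCP and are about 26 x 22 mm, as modelled. In the wrist view the brass wing is at about (295,185) and the red tip at about (308,243), and the press edges are parallel to the picture, so the yaw is right. Next I refine the axis and wing angle and make the first stroke.

```bash
cat >> push.py <<'E'
def wings(c,st,zoff=0.7):
    P=cloud(c,st); red,br=masks(c,P,AX,45)
    out={}
    pr=P[red]; pb=P[br]; pr=pr[pr[:,2]>74]; pb=pb[pb[:,2]>74]
    loc=lambda p: np.c_[(p[:,:2]-AX)@U,(p[:,:2]-AX)@V,p[:,2]]
    r,b=loc(pr),loc(pb)
    return r,b
def report(c,st):
    r,b=wings(c,st)
    print("n",len(r),len(b))
    for n,p in(("red",r),("brass",b)):
        if len(p)<5: continue
        far=p[np.argsort(-np.hypot(p[:,0],p[:,1]))[:max(5,len(p)//6)]].mean(0)
        print(n,"mean",p.mean(0).round(1),"tip",far.round(1),"ang",np.degrees(np.arctan2(far[1],far[0])).round(1),"ztop",np.percentile(p[:,2],95).round(1))
    d=(r.mean(0)-b.mean(0)); print("red dir",np.degrees(np.arctan2(d[1],d[0])).round(1))
def look(tag,names=("wrist",)):
    import pickle
    for n in names:
        st=bot.read_state(); c=bot.read_camera(n); pickle.dump((st,c),open(n+tag+".pkl","wb")); cv2.imwrite(f"pics/{n}{tag}.png",c["image"])
        print(n,"t",round(st["clock"],2)); report(c,st)
def stroke(phis,tips,lim=10,speed=45):
    """tips: fingertip height per phi"""
    for p,z in zip(phis,tips):
        hit=bot.servo_line(w(centre(p),z+19),speed=speed,until_force=lim)
        s=bot.read_state(); d=np.array(s["ee_pos"])[:2]-AX
        print(p,"hit" if hit else "", round(s["clock"],2),"F",s["ft_force"].round(1),"Mz",round(s["moment"][2],2),"pos",(d@U).round(1),(d@V).round(1))
        if hit: return p
    return None
E
python3 - <<'E'
from push import *
import pickle
for f in ("wrist0","wrist1"):
    st,c=pickle.load(open(f+".pkl","rb")); report(c,st)
for f in ("scene0","side0","scene1","side1"):
    st,c=pickle.load(open(f+".pkl","rb")); print(f);report(c,st)
E
```

```text
n 210 547
red mean [  5.9 -19.3  88. ] tip [  7.7 -27.3  87. ] ang -74.2 ztop 94.3
brass mean [-0.4  9.5 88.2] tip [-5.4 26.3 87.2] ang 101.7 ztop 96.5
red dir -77.6
n 285 975
red mean [  3.4 -19.3  91.3] tip [  4.8 -27.5  89.3] ang -80.0 ztop 94.2
brass mean [-3.5  9.2 89.9] tip [-7.4 26.8 88.7] ang 105.5 ztop 96.5
red dir -76.3
scene0
n 39 98
red mean [  6.4 -18.9  85.5] tip [  9.4 -27.   82.7] ang -70.8 ztop 93.8
brass mean [-0.7 11.2 86.2] tip [-5.7 27.8 84.9] ang 101.5 ztop 95.0
red dir -76.7
side0
n 11 93
red mean [  6.2 -19.4  90.5] tip [  7.8 -24.   88. ] ang -72.1 ztop 94.4
brass mean [-1.4 11.5 87. ] tip [-6.6 29.3 84. ] ang 102.8 ztop 96.9
red dir -76.1
scene1
n 39 99
red mean [  6.2 -18.6  85.4] tip [  9.8 -26.6  83.3] ang -69.8 ztop 93.1
brass mean [-0.8 11.1 85.9] tip [-6.1 27.5 84.4] ang 102.5 ztop 95.3
red dir -76.6
side1
n 11 92
red mean [  6.2 -19.4  90.5] tip [  7.8 -24.   88. ] ang -72.1 ztop 93.5
brass mean [-1.4 11.8 86.9] tip [-6.2 28.5 82.8] ang 102.2 ztop 95.8
red dir -76.2
```

```bash
python3 - <<'E'
from push import *
print(bot.servo_line(w(centre(135),95),speed=80,until_force=12))
print(bot.read_state()["ft_force"])
phis=[118,105,90,75]
stroke(phis,np.linspace(76,75.5,4))
look("2",("side","wrist"))
E
python3 -c "
import cv2
a=cv2.imread('pics/side2.png')[150:280,240:370];b=cv2.imread('pics/wrist2.png')[100:300,160:400]
cv2.imwrite('pics/c2.png',cv2.hconcat([cv2.resize(a,(400,400)),cv2.resize(b,(400,400))]))"
```

```text
False
[-0.25681832  0.19984089 -0.35705116]
118  2.86 F [-0.2  0.4  0.1] Mz -0.01 pos -28.6 8.7
105  3.19 F [-0.1  0.4 -0.7] Mz -0.0 pos -24.0 15.4
90  3.58 F [-0.4  0.3 -0.7] Mz 0.02 pos -17.8 24.2
75  3.95 F [ 0.1  0.5 -0.2] Mz -0.03 pos -11.5 31.4
side t 3.95
n 5 27
red mean [ -6.5 -11.7  95.6] tip [ -6.5 -11.7  95.6] ang -119.0 ztop 108.4
brass mean [ 7.  27.  85.4] tip [ 7.4 30.4 83. ] ang 76.3 ztop 93.0
red dir -109.2
wrist t 4.0
n 2 174
brass mean [ 7.  29.  86.4] tip [ 5.4 32.8 88.9] ang 80.7 ztop 94.5
red dir -107.7
```

View pics/c2.png

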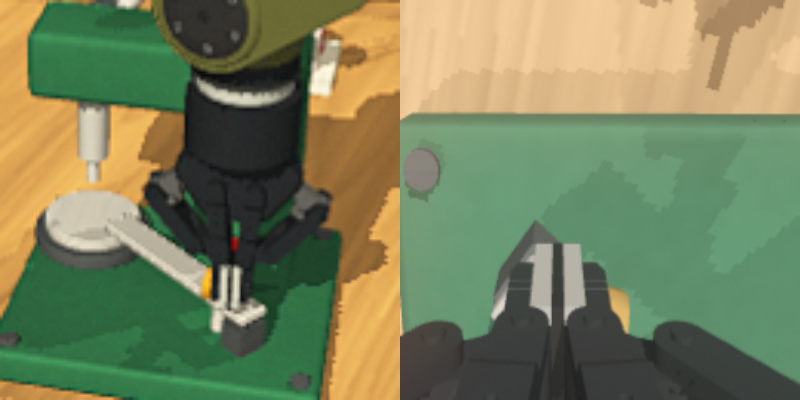

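The fingers press flush on the trailing side of the brass wing, which has turned from 103° to about 77°. The force stays tiny, so I continue the stroke.

Run:
```python
from push import *
phis=list(range(60,-31,-15))
h=stroke(phis,np.linspace(75.5,74,len(phis)))
if h is None:
    # back off the wing, lift, return
    s=bot.read_state(); p=np.array(s["ee_pos"])
    bot.servo_line([*(p[:2]+8*V),p[2]],speed=80)
    bot.servo_line([*(p[:2]+8*V),135],speed=120)
    look("3",("wrist","scene"))
```

```text
60  4.35 F [ 0.1  0.4 -0.1] Mz -0.04 pos -5.2 33.6
45  4.64 F [-0.6  0.2  0.5] Mz 0.0 pos 0.3 30.3
30  4.93 F [-0.1 -0.2 -0.4] Mz 0.03 pos 4.7 25.8
15  5.31 F [ 0.3 -0.1 -1.1] Mz -0.01 pos 13.2 20.4
0  5.74 F [-0.3  0.4 -0. ] Mz -0.05 pos 24.2 14.3
-15  6.14 F [0.6 0.  0.4] Mz 0.02 pos 33.7 8.0
-30  6.45 F [ 0.5  0.5 -0.6] Mz 0.05 pos 37.2 1.7
wrist t 7.2
n 658 1107
red mean [-18.8   7.6  86.1] tip [-26.8  10.5  84. ] ang 158.6 ztop 91.8
brass mean [ 4.3  0.1 86.7] tip [15.8 -4.9 86.7] ang -17.0 ztop 94.5
red dir 162.1
scene t 7.25
n 38 53
red mean [-17.5   8.3  83.8] tip [-25.9  12.1  82. ] ang 155.0 ztop 91.6
brass mean [ 8.8 -0.3 82.8] tip [27.9 -9.9 81.6] ang -19.6 ztop 92.9
red dir 161.9
```

Run:
```python
from push import *
bot.servo_line(w([-38,-11],135),speed=120,until_force=15)
print(bot.servo_line(w([-38,-11],92),speed=80,until_force=12), bot.read_state()["ft_force"].round(1))
phis=list(range(165,-31,-15))
h=stroke(phis,np.linspace(73,71,len(phis)))
if h is None:
    s=bot.read_state(); p=np.array(s["ee_pos"])
    bot.servo_line([*(p[:2]+8*V),p[2]],speed=80)
    bot.servo_line([*(p[:2]+8*V),135],speed=120)
    look("4",("wrist","scene"))
```

```text
False [0.5 0.  1.2]
165  9.06 F [-0.5 -0.4 -0.2] Mz 0.02 pos -33.1 -8.1
150  9.37 F [ 0.3  0.1 -0. ] Mz 0.01 pos -37.2 -1.7
135  9.66 F [-0.9 -0.1 -0.2] Mz -0.0 pos -33.8 3.7
120  9.95 F [ 0.2 -0.9  0.6] Mz 0.02 pos -29.3 8.2
105  10.3 F [-0.1 -0.2  0.4] Mz 0.03 pos -23.8 15.4
90  10.69 F [1.  0.2 0.3] Mz 0.04 pos -17.8 24.3
75  11.06 F [ 0.1 -0.2 -0.9] Mz -0.0 pos -11.5 31.5
60  11.36 F [ 0.4 -0.7  0.8] Mz 0.04 pos -5.2 33.6
45  11.65 F [-0.4  0.   0.6] Mz -0.03 pos 0.3 30.3
30  11.94 F [0.2 0.6 0.1] Mz -0.02 pos 4.7 25.8
15  12.32 F [ 0.6 -0.1  0.4] Mz -0.01 pos 13.2 20.4
0  12.75 F [ 0.3 -0.2 -0.1] Mz -0.01 pos 24.2 14.3
-15  13.15 F [-0.4  0.7  0.5] Mz -0.03 pos 33.7 8.0
-30  13.46 F [-0.4 -1.  -0.2] Mz 0.02 pos 37.2 1.7
wrist t 14.23
n 265 1318
red mean [14.1 -4.3 83.9] tip [17.6 -6.  84.6] ang -18.7 ztop 88.9
brass mean [-8.4  4.1 84.7] tip [-24.8   9.6  83.3] ang 158.8 ztop 91.4
red dir -20.6
scene t 14.28
n 20 64
red mean [21.5 -6.4 79.4] tip [28.7 -9.4 80.9] ang -18.2 ztop 83.4
brass mean [-9.9  5.7 82.1] tip [-25.9   9.9  81. ] ang 159.2 ztop 90.1
red dir -21.1
```

Two strokes have turned the screw about 302°, and brass is back at about 159°. For the third stroke I use finer steps until the stop is felt.

Run:
```python
from push import *
bot.servo_line(w([-38,-11],135),speed=120,until_force=15)
print(bot.servo_line(w([-38,-11],90),speed=80,until_force=12), bot.read_state()["ft_force"].round(1))
phis=list(range(165,60,-7))
h=stroke(phis,np.linspace(71,70,len(phis)),lim=10,speed=25)
look("5",("side","wrist"))
```

```text
False [ 0.3 -0.6 -0.7]
165  16.22 F [-0.7 -0.   0. ] Mz 0.03 pos -33.3 -8.1
158  16.56 F [ 0.2 -0.5 -0.7] Mz -0.04 pos -37.3 -5.2
151  16.82 F [ 0.8  0.9 -0.8] Mz 0.0 pos -37.1 -2.3
144  17.09 F [-0.3 -0.4 -0.5] Mz -0.01 pos -35.9 0.4
137  17.36 F [-1.1 -0.1 -0.2] Mz 0.03 pos -34.5 3.0
130 hit 17.57 F [-3.8 -8.2  4.2] Mz -0.06 pos -33.5 4.7
side t 17.57
n 40 112
red mean [ 17.  -11.2  82.1] tip [ 23.8 -15.9  78.7] ang -33.8 ztop 88.3
brass mean [-7.1  8.6 82.7] tip [-21.5  20.   80.6] ang 137.0 ztop 90.6
red dir -39.4
wrist t 17.62
n 24 1545
red mean [10.9 -5.9 75.9] tip [13.5 -7.9 75.2] ang -30.4 ztop 78.7
brass mean [-10.8  10.   83.7] tip [-22.7  18.5  81.8] ang 140.8 ztop 89.2
red dir -36.1
```

Run:
```python
from push import *
s=bot.read_state(); print("now",s["ft_force"].round(1),s["ee_pos"].round(1))
def push(d,lim):
    p=np.array(bot.read_state()["ee_pos"]); n=np.array([np.sin(np.radians(140)),-np.cos(np.radians(140))])
    q=p.copy(); q[:2]+=d*(n[0]*U+n[1]*V)
    h=bot.servo_line(list(q),speed=8,until_force=lim); s=bot.read_state(); print(h,(s["ee_pos"]-p).round(2),s["ft_force"].round(1))
push(2,7)
bot.dwell(.3); print(bot.read_state()["ft_force"].round(1))
look("6",("side",))
# retreat backwards off the wing, then up
n=np.array([np.sin(np.radians(140)),-np.cos(np.radians(140))])
p=np.array(bot.read_state()["ee_pos"]); q=p.copy(); q[:2]-=7*(n[0]*U+n[1]*V)
bot.servo_line(list(q),speed=60); q[2]=145; bot.servo_line(list(q),speed=120)
look("7",("side","scene","wrist"))
import pickle
for n in("wrist","scene","side"):
    st,c=pickle.load(open(n+"7.pkl","rb")); P=cloud(c,st); hsv=cv2.cvtColor(c["image"],cv2.COLOR_BGR2HSV)
    st0,c0=pickle.load(open(n+"0.pkl","rb")); P0=cloud(c0,st0); h0=cv2.cvtColor(c0["image"],cv2.COLOR_BGR2HSV)
    for PP,hh in((P0,h0),(P,hsv)):
        a=np.array([489,-50]);b=np.array([622,-118.]);e=(b-a)/np.linalg.norm(b-a); d=PP[...,:2]-a; t=d@e; o=d@[-e[1],e[0]]
        k=(t>25)&(t<90)&(abs(o)<6)&(hh[...,1]<60)&(abs(PP[...,2]-61)<8); kb=(hh[...,0]>55)&(hh[...,0]<90)&(abs(PP[...,2]-28)<5)
        print(n,"strap z",k.sum(),np.median(PP[k][:,2]) if k.any() else None,"base",np.median(PP[kb][:,2]))
```

```text
now [-4.2 -7.2  3.5] [455.4 -54.8  89.3]
True [ 0.01  0.09 -0.06] [-4.4 -9.3  4.7]
[-3.7 -7.7  4.1]
side t 18.2
n 40 110
red mean [ 17.1 -11.6  81.9] tip [ 24.  -17.2  78.8] ang -35.6 ztop 88.3
brass mean [-7.3  8.5 82.7] tip [-21.7  18.9  80.3] ang 138.9 ztop 90.4
red dir -39.4
side t 19.14
n 39 111
red mean [ 16.8 -11.1  82.4] tip [ 23.6 -16.3  80.3] ang -34.7 ztop 88.2
brass mean [-7.   8.2 82.9] tip [-21.2  18.7  80.3] ang 138.6 ztop 90.9
red dir -39.0
scene t 19.19
n 36 77
red mean [ 16.1 -12.4  81.4] tip [ 23.2 -18.   79.8] ang -37.8 ztop 87.8
brass mean [-6.1  7.4 82.8] tip [-20.   18.3  81.1] ang 137.5 ztop 90.6
red dir -41.6
wrist t 19.24
n 324 972
red mean [ 14.1 -11.9  85.7] tip [ 20.3 -16.5  84.7] ang -39.1 ztop 88.9
brass mean [-8.3  6.7 85.4] tip [-22.1  17.7  83.2] ang 141.2 ztop 91.0
red dir -39.7
wrist strap z 553 64.08028253751587 base 28.68477036031817
wrist strap z 993 58.79529208347864 base 28.669847532793966
scene strap z 85 63.086575733160885 base 27.60547755769346
scene strap z 79 57.70921231087948 base 27.588955458924886
side strap z 87 63.939999498448174 base 28.140121758045893
side strap z 82 58.35980738280222 base 28.118053350940784
```

```bash
python3 -c "
import cv2
a=cv2.imread('pics/scene7.png');b=cv2.imread('pics/wrist7.png')
cv2.imwrite('pics/c7.png',cv2.hconcat([cv2.resize(a[120:350,150:400],(400,368)),cv2.resize(b,(400,300)).copy() if 0 else cv2.resize(b[:368],(400,368))]))
import numpy as np
d=cv2.absdiff(cv2.imread('pics/scene0.png'),a).max(2)
for n,(x0,y0,x1,y1) in dict(boat=(325,222,352,256),tower=(285,255,318,290),roller=(222,292,275,332)).items(): print(n,(d[y0:y1,x0:x1]>40).sum())
"
```

```text
boat 0
tower 0
roller 0
```

View pics/c7.png

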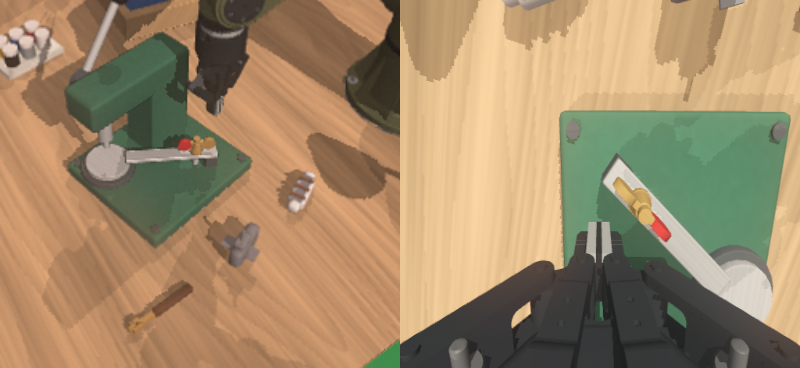

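The wings now lie along the strap. The gripper hangs clear of the press, and the lifeboat, tower and roller show no changed pixels in the scene view.

```bash
python3 -c "
from rig import bot
s=bot.read_state(); print(s['clock'],s['ft_force'].round(1)); bot.finish_job()"
```

```text
19.2917 [-0.3 -0.3  0.2]
the job is handed in; nothing more can be done
```

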